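# Build up the wheel stack on the lens edger's keyed spindle

## Task

Build up the wheel stack on the lens edger's upright spindle: first the stepped flange, broad side down as it lies, then the thick grinding wheel, then the small clamp collar. The spindle has a key down one side, set at an unknown angle, so turn each ring until one of the slots in its bore drops over the key, and get it fully home, flat against the part beneath, before you fit the next. Leave the other things on the bench where they are.

Things in the scene. Friction and masses are not known exactly. Their poses are not given: they have to be found in the camera images.
- seat (a point): Centre of the round shoulder, 35 mm across and 34 mm above the bench, on which the flange comes to rest. The spindle rises from here, vertical: a steel shaft 17 mm in diameter and 53 mm tall. It stands on a fixed grey cast foot, 110 x 96 x 12 mm, with a round housing 48 mm across. The spindle is locked and does not turn.
- nose (a point): Centre of the spindle's top end, 53 mm above the shoulder. The top 7 mm taper from 17 to 8 mm across as a lead-in.
- key_end (a point): Point on the spindle's axis level with the key's blunt upper end, 36 mm above the shoulder. The key, 5 mm wide, runs from there down to the shoulder and stands out to 12.5 mm from the axis. Its angle differs each time and is NOT given by any listed axes. A ring that misses it rests with its underside at this height; turning it by up to 90 degrees always brings a slot over the key.
- flange_mid (a point): Stepped aluminium flange, goes on first: rim 56 mm in diameter and 10 mm high, boss 36 mm in diameter above, 14 mm high in all, lying broad side down; point on its axis, 7 mm above its underside, z up. Bore 21 mm across, with four through slots 8 mm wide, out to 15 mm from the axis, on its own +x, +y, -x, -y axes. Home: this point 7 mm above the shoulder. About 90 g.
- wheel_mid (a point): Grinding wheel, goes on second: rough grey plain thick disc 60 mm in diameter, 16 mm high, lying flat; point at its centre, 8 mm above its underside. Bore 21 mm across, with four through slots 8 mm wide, out to 15 mm from the axis, on its own +x, +y, -x, -y axes. Either face may be up. Home: this point 22 mm above the shoulder. About 120 g.
- collar_mid (a point): Clamp collar, goes on last: small steel ring with grooved rim, 40 mm in diameter, 14 mm high, lying flat; point at its centre, 7 mm above its underside. Bore 21 mm across, with four through slots 8 mm wide, out to 15 mm from the axis, on its own +x, +y, -x, -y axes. Either face may be up. Home: this point 37 mm above the shoulder. About 70 g.
- red_tin: Bystander: open red tin of screws, 107 x 70 x 36 mm; origin under its centre.
- driver_gold: Bystander: small brass-coloured screwdriver lying flat, 76 mm long, 14 mm thick; origin under its centre.
- glue_tube: Bystander: small tube of glue lying flat, 80 x 25 x 18 mm; origin under its centre.
- loupe: Bystander: black eye loupe standing on its wide end, 38 mm across, 30 mm high; origin under its centre.
Mind the look-alikes: they are no part of the job. What is shaped like the part that bears collar_mid but pink is not meant.

How it is judged:
By the outcome, as a careful person would: the job done as asked, in the order asked, and still so for the second after the job is handed in, with the robot touching nothing.
It also fails if it takes over 67 s, if anything falls off the work surface, if the arm or the gripper's body presses on something with over 40 N, if the wrist force passes 120 N, or if a joint passes its speed limit or range.

## Robot

A 6-joint arm with a two-finger parallel gripper is mounted at the origin on a cart in front of the work surface, level with it; the furniture and walls round the work are solid. World frame = base frame: x ahead of the robot, y to its left, z up, the work surface at z = 0. Lengths are in mm, angles in rad, forces in N, time in s.
With the tool pointing down it reaches from about 325 to 850 mm from the base axis. Payload 15.5 kg.
Tool frame: the origin (TCP) lies midway between the tips of the shut fingers; the grasp point (between the pads) lies 19 mm behind it; z points along the fingers, x is the direction in which the jaws open and shut, and the axes are right-handed (so a half turn about z gives the same grasp; the last joint's range is limited). The gripper opens to 91 mm and grips with 3 to 60 N. Pads are 32 mm wide; open, the fingers measure 118 mm over their backs; the gripper's body (76 mm by 178 mm) begins 60 mm behind the grasp point.
Start: joints at [-1.323, 0.494, 1.345, -0, 1.302, -0.096], TCP at [210.668, -588.426, 213.915] pointing down, gripper open.
Joint ranges: [-2.91, 2.91], [-0.82, 2.16], [0.22, 2.67], [-1.22, 4.37], [0.12, 2.79], [-3.08, 3.08]. Speed limits (rad/s): [1.89, 1.89, 2.57, 3.01, 3.01, 3.01].

## Interface

Orientations are given as a unit quaternion [w, x, y, z].
In Python, from bench import bot gives the robot as it stands.
- The arm moves only by the tool jog_arm, never from a script. Its argument "increments" is a list of rows, each a list of 7 numbers: the shift along the tool's x, y, z in cm, then the turn, a rotation vector about the tool's x, y, z in rad, then the finger opening in cm, from 0 to 9.12. A call has 1 to 20 rows; each row is the pose to reach, as a shift and turn from the pose commanded when the call began, along the tool's axes at that moment; what a row does not reach only later rows make up. A row lasts 1/10 s, in which the tool goes at most 50 mm and 8.59 degrees, less where a joint would pass 70% of its speed; a pose out of reach is approached as far as the arm can. A call with a gripper value outside its range is refused whole. The fingers move at their own pace and stop on an object; "newtons" is the grip in N (left out, the last holds). Time passes only in rows, so rows that repeat a pose let the fingers close. It gives the time, the measured TCP pose, the force and the opening at its end, in the units of the state.
- bot.sense(): the state, without advancing time (a new reading comes with each control period).
- bot.camera(name): name is "scene" or "top" or "wrist"; returns a dict with "frame" (384x512x3 uint8, red, green, blue), "depth" (384x512 float32, mm along the optical axis (not along the pixel's ray), 0 where there is no reading), "fx", "fy", "cx", "cy" (pixels), "extrinsics" (4x4, takes a point from camera to world coordinates); the wrist camera has in their place "T_tool_cam" (4x4, takes a point from camera to tool coordinates, whose origin is the TCP and whose axes are the tool frame's). Camera axes: x right, y down, z forward; pixel columns grow to the right and rows downward; lengths in mm; the calibration is good to about 2 mm. A picture is of the moment at which its call begins: read the wrist's pose just before it.
- bot.close_job(): hands the job in, once; it reports no verdict.
Trained networks look in a picture, given as the dict that the camera call returned (one of the last four; its "shot" number tells which), for a name from the list of things; names that differ only in an ending like _2 or _b are one class to them, and where a whole thing is asked for, a point or a joint stands for the part that bears it (a point fixed in the world has none). Each returns a list of dicts, best first, with "p" (0 to 1); they miss things now and then, are a little off and sometimes report something else, mostly with a low value. They report only what shows in the picture. A call takes as long as a camera call. They do not tell look-alikes from the thing itself.
- bot.recognise(picture, target): "extent" ([left, top, right, bottom] in pixels, round what is visible of it).
- bot.place_of(picture, target): "uv" ([column, row] in pixels: a listed point, or the origin of a listed thing).
The state is a dict: "clock": time; "joint_positions": joint angles; "dq": joint speeds; "tau": joint torques, N m; "tcp_pos": TCP position; "tool_rot": TCP orientation; "contact_force": force on the tool from outside, world axes, zero at the start; "torque": the same for the moment, N m; "opening": finger opening in mm.
Only numpy, scipy, OpenCV 4.12 (cv2) and the standard library are available. Lean on these libraries where they do the work, as an engineer would, in place of code of your own. Each camera call takes 0.05 s, during which the arm holds its last target.

## Working session

There is one attempt and no reset: what is moved stays moved. The work goes in short steps, Python scripts to look and compute and a tool call to move; the robot and the scene stay as the last step left them, time stands still between calls to the robot, and variables do not carry over. Pictures are saved under pics/ and viewed, and the job is handed in when it is done.

Besides the shell and the picture viewer there is one more tool, called after "Request:" in YAML: its name, and indented under it one key for each argument. jog_arm: Moves the arm, as the interface text tells. Its arguments: {"type":"object","properties":{"increments":{"type":"array"},"newtons":{"type":"number"}},"required":["increments"]}

```bash
ls; mkdir -p pics; python3 - <<'E'
from bench import bot
import cv2,pickle
print(bot.sense())
for n in ("scene","top"):
    p=bot.camera(n); pickle.dump(p,open(f"{n}.pkl","wb"))
    cv2.imwrite(f"pics/{n}0.png",cv2.resize(p["frame"][:,:,::-1],None,fx=1.5,fy=1.5,interpolation=cv2.INTER_CUBIC))
    print(n,p["fx"],p["cx"],p["cy"],p["extrinsics"].round(3).tolist())
    for t in ["seat","nose","key_end","flange_mid","wheel_mid","collar_mid","loupe"]:
        print(t,[(round(d["p"],2),[round(float(v),1) for v in d["uv"]]) for d in bot.place_of(p,t)][:3])
print(bot.sense()["clock"])
E
```

```text
pics
{'clock': 0.0, 'joint_positions': array([-1.32248187e+00,  4.94190825e-01,  1.34611471e+00, -9.19930203e-06,
        1.30251621e+00, -9.55129331e-02]), 'dq': array([ 0.00175373, -0.0015563 ,  0.00011768, -0.00147225, -0.00080269,
       -0.00067291]), 'tau': array([-6.02043292e-04, -8.78838801e+01, -3.81868744e+01,  7.06944522e-02,
        5.36831876e-02, -7.65737536e-05]), 'tcp_pos': array([ 210.58219474, -588.05421655,  213.33908338]), 'tool_rot': array([-3.96750586e-04,  8.17647456e-01, -5.75718907e-01, -4.69339023e-04]), 'contact_force': array([-0.04655444,  0.31777865,  0.84615418]), 'torque': array([0.02262615, 0.04921412, 0.01218309]), 'opening': 91.21172272285277}
scene 373.71163106564825 254.7649162009327 187.10950538210147 [[-0.899, -0.287, 0.33, 251.646], [-0.437, 0.624, -0.647, 531.853], [-0.02, -0.727, -0.687, 673.007], [0.0, 0.0, 0.0, 1.0]]
seat [(0.73, [249.7, 207.2]), (0.69, [248.4, 223.5])]
nose [(0.74, [247.5, 209.8]), (0.45, [193.7, 314.3])]
key_end [(0.75, [251.0, 212.4])]
flange_mid [(0.59, [275.9, 161.0])]
wheel_mid [(0.57, [317.4, 145.4])]
collar_mid [(0.63, [305.3, 233.4]), (0.44, [290.2, 190.0])]
loupe [(0.43, [285.3, 135.7])]
top 372.03664424827065 253.12130633981198 191.60388856370366 [[0.004, -0.981, 0.192, 319.072], [-1.0, -0.007, -0.016, -7.151], [0.017, -0.192, -0.981, 1223.823], [0.0, 0.0, 0.0, 1.0]]
seat [(0.93, [235.9, 202.7])]
nose [(0.93, [231.8, 200.3])]
key_end [(0.59, [232.9, 202.6])]
flange_mid [(0.47, [305.9, 190.5])]
wheel_mid [(0.68, [345.0, 213.4])]
collar_mid [(0.74, [263.9, 164.6]), (0.41, [280.1, 217.6]), (0.41, [247.7, 235.9])]
loupe [(0.54, [350.0, 182.9])]
0.8
```

View pics/scene0.png

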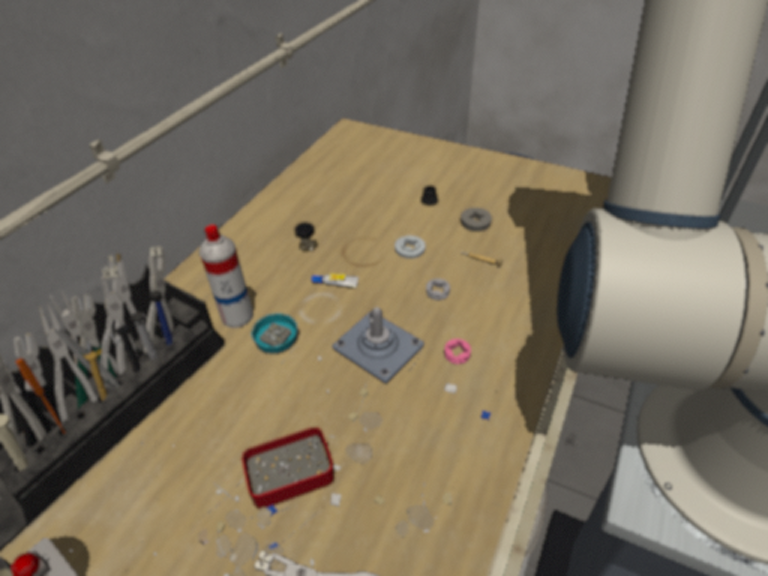

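View pics/top0.png

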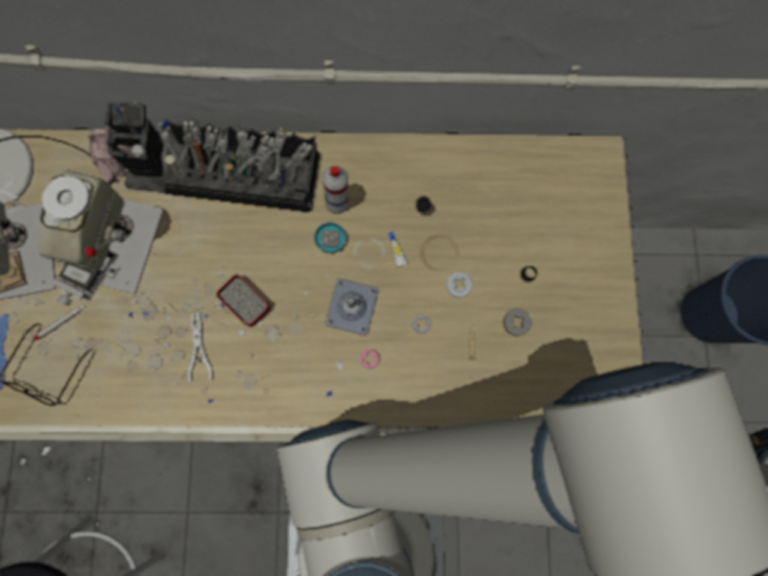

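Top view (enlarged px): flange (459,285), wheel (517,321), steel collar (422,325), pink look-alike (370,358), spindle (352,306). I take the steel-grey ring as the collar because the pink one is ruled out by the task. I'll confirm it in a wrist close-up.

```bash
cat > h.py <<'E'
import numpy as np,cv2,pickle
from scipy.spatial.transform import Rotation as R
def ray(p,uv,E):
    d=np.array([(uv[0]-p["cx"])/p["fx"],(uv[1]-p["cy"])/p["fy"],1.0]); return E[:3,3],E[:3,:3]@d
def at_z(p,uv,z,E=None):
    E=p["extrinsics"] if E is None else E
    o,d=ray(p,uv,E); t=(z-o[2])/d[2]; return o+t*d
def tool(s):
    q=s["tool_rot"]; T=np.eye(4); T[:3,:3]=R.from_quat([q[1],q[2],q[3],q[0]]).as_matrix(); T[:3,3]=s["tcp_pos"]; return T
def proj(p,X,E):
    c=np.linalg.inv(E)@np.append(X,1); return np.array([p["fx"]*c[0]/c[2]+p["cx"],p["fy"]*c[1]/c[2]+p["cy"]])
def shift(s,target,yaw=None):
    """tool-axis shift in cm for a world target"""
    T=tool(s); return T[:3,:3].T@(np.array(target)-T[:3,3])/10
E
python3 - <<'E'
from h import *
from bench import bot
p=pickle.load(open("top.pkl","rb"))
for n,uv,z in [("flange",(306,190),14),("wheel",(344.7,214),16),("collar",(281.5,216.5),14),("pink",(246.7,238.7),14),("nose",(231.8,200.3),87),("seat",(235.9,202.7),34),("loupe",(352.5,182),30)]:
    print(n,at_z(p,uv,z).round(1),p["depth"][int(uv[1]),int(uv[0])])
s=pickle.load(open("scene.pkl","rb"))
for n,uv,z in [("flange",(273,164),14),("wheel",(317.4,145.4),16),("collar",(292,193),14),("nose",(251,207),87)]:
    print(n,at_z(s,uv,z).round(1))
T=tool(bot.sense()); print(T.round(3))
w=bot.camera("wrist"); print(w["T_tool_cam"].round(3).tolist(),w["fx"],w["cx"],w["cy"])
cv2.imwrite("pics/w0.png",w["frame"][:,:,::-1])
E
```

```text
flange [ 563.2 -202.1   14. ] 1244.9556
wheel [ 483.3 -327.4   16. ] 1237.2633
collar [ 474.  -119.6   14. ] 1236.5782
pink [401.1  -6.2  14. ] 1217.4579
nose [514.2  40.8  87. ] 1172.262
seat [515.5  29.6  34. ] 1156.5522
loupe [ 588.  -354.1   30. ] 1257.4307
flange [ 563.7 -193.4   14. ]
wheel [ 480.2 -320.9   16. ]
collar [ 474.1 -109.3   14. ]
nose [513.7  39.   87. ]
[[ 3.37000e-01 -9.41000e-01  0.00000e+00  2.10679e+02]
 [-9.41000e-01 -3.37000e-01 -0.00000e+00 -5.88424e+02]
 [ 0.00000e+00  0.00000e+00 -1.00000e+00  2.13925e+02]
 [ 0.00000e+00  0.00000e+00  0.00000e+00  1.00000e+00]]
[[1.0, 0.001, 0.0, 1.56], [-0.001, 0.963, 0.27, -76.037], [-0.0, -0.27, 0.963, -170.384], [0.0, 0.0, 0.0, 1.0]] 315.8042447553457 255.44389995812534 192.55950284193125
```

View pics/w0.png

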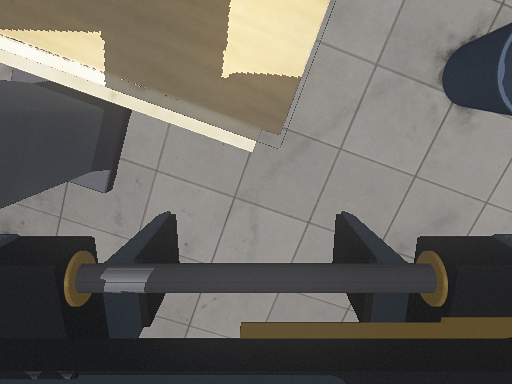

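```bash
python3 - <<'E'
from h import *
from bench import bot
s=bot.sense(); print(shift(s,(540,-150,250)))
E
```

```text
[-30.17626895 -45.78488143  -3.60753251]
```

Request:
jog_arm:
  increments:
    - [-15, -23, -3.6, 0, 0, 0.17, 9.1]
    - [-15, -23, -3.6, 0, 0, 0.17, 9.1]
    - [-15, -23, -3.6, 0, 0, 0.17, 9.1]
    - [-15, -23, -3.6, 0, 0, 0.17, 9.1]
    - [-15, -23, -3.6, 0, 0, 0.17, 9.1]
    - [-15, -23, -3.6, 0, 0, 0.17, 9.1]
    - [-30.2, -45.8, -3.6, 0, 0, 0.344, 9.1]
    - [-30.2, -45.8, -3.6, 0, 0, 0.344, 9.1]
    - [-30.2, -45.8, -3.6, 0, 0, 0.344, 9.1]
    - [-30.2, -45.8, -3.6, 0, 0, 0.344, 9.1]
    - [-30.2, -45.8, -3.6, 0, 0, 0.344, 9.1]
    - [-30.2, -45.8, -3.6, 0, 0, 0.344, 9.1]
    - [-30.2, -45.8, -3.6, 0, 0, 0.344, 9.1]
    - [-30.2, -45.8, -3.6, 0, 0, 0.344, 9.1]
    - [-30.2, -45.8, -3.6, 0, 0, 0.344, 9.1]

```text
clock: 2.35
tcp_pos: [539.6, -150.4, 249.9]
tool_rot: [-0.0, -0.707, 0.707, 0.0]
contact_force: [0.1, -0.6, -0.2]
opening: 90.9
```

```bash
cat > snap.py <<'E'
import sys
from h import *
from bench import bot
def snap(name,crop=None,k=1.5):
    s=bot.sense(); w=bot.camera("wrist"); E=tool(s)@w["T_tool_cam"]; w["E"]=E; w["s"]=s
    pickle.dump(w,open(name+".pkl","wb"))
    f=w["frame"][:,:,::-1]
    if crop: f=f[crop[1]:crop[3],crop[0]:crop[2]]
    cv2.imwrite(f"pics/{name}.png",cv2.resize(f,None,fx=k,fy=k,interpolation=cv2.INTER_CUBIC))
    print(s["clock"],s["tcp_pos"].round(1),s["contact_force"].round(1),s["opening"])
    return w
E
python3 -c "
from snap import *
snap('w1')"
```

```text
2.35 [ 539.6 -150.4  249.9] [ 0.1 -0.6 -0.2] 90.90670670355614
```

View pics/w1.png

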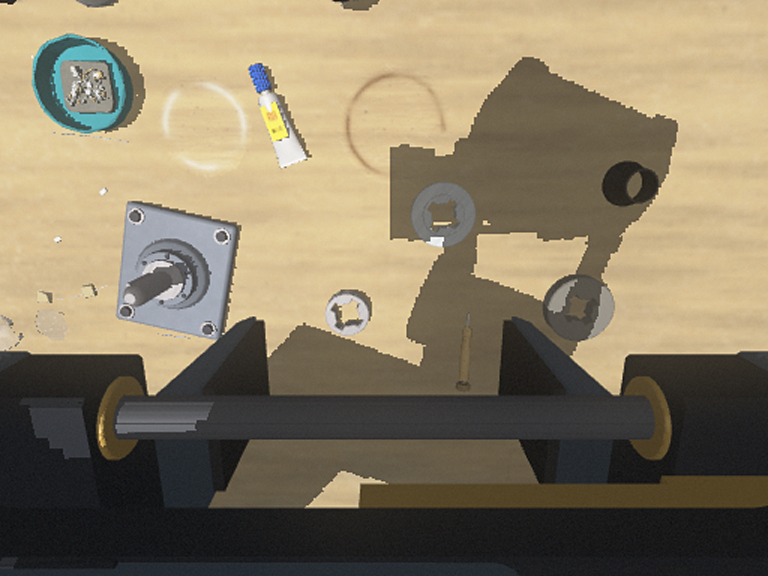

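```bash
python3 - <<'E'
from h import *
p=pickle.load(open("w1.pkl","rb"));s=p["s"]
for n,uv,z in [("flange",(443,215),14),("wheel",(578.5,308),16),("collar",(348.5,313),14),("noseTop",(137,292),87),("shoulder",(171,275),34)]:
    uv=(uv[0]/1.5,uv[1]/1.5); print(n,at_z(p,uv,z,p["E"]).round(1))
print(shift(s,(438,37,75)))
E
```

```text
flange [ 567.8 -203.1   14. ]
wheel [ 485.  -327.2   16. ]
collar [ 479.6 -120.7   14. ]
noseTop [520.4  28.1  87. ]
shoulder [520.   26.2  34. ]
[-18.73395769  10.16899911  17.49055232]
```

Request:
jog_arm:
  increments:
    - [-17.8, 9.6, 8, 0, 0, 0, 9.1]
    - [-17.8, 9.6, 8, 0, 0, 0, 9.1]
    - [-17.8, 9.6, 8, 0, 0, 0, 9.1]
    - [-17.8, 9.6, 8, 0, 0, 0, 9.1]
    - [-17.8, 9.6, 8, 0, 0, 0, 9.1]
    - [-17.8, 9.6, 17.5, 0, 0, 0, 9.1]
    - [-17.8, 9.6, 17.5, 0, 0, 0, 9.1]
    - [-17.8, 9.6, 17.5, 0, 0, 0, 9.1]
    - [-17.8, 9.6, 17.5, 0, 0, 0, 9.1]

```text
clock: 3.3
tcp_pos: [443.9, 27.7, 75.5]
tool_rot: [-0.001, -0.707, 0.708, 0.001]
contact_force: [-0.4, -0.1, 1.0]
opening: 91.1
```

```bash
python3 -c "
from snap import *
w=snap('w2',(160,20,360,170),4)
for t in ['nose','key_end','seat']: print(t,[(round(d['p'],2),[round(float(v),1) for v in d['uv']]) for d in bot.place_of(w,t)][:2])
"
```

```text
3.3 [443.9  27.7  75.5] [-0.4 -0.1  1. ] 91.13540790108347
nose []
key_end []
seat []
```

View pics/w2.png

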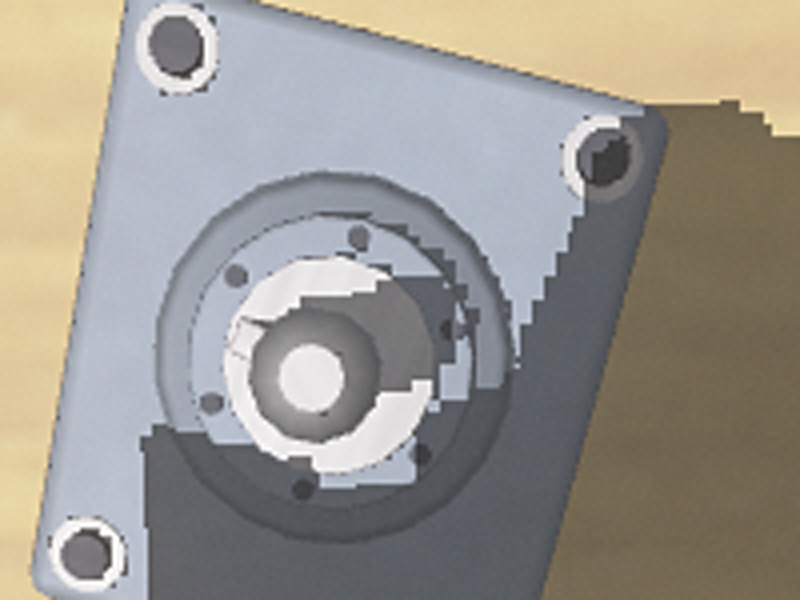

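The spindle nose is at about (312,377) in this crop. A light block at upper left, around (245,338), looks like the key, so I'll enlarge it.

```bash
python3 - <<'E'
from h import *
p=pickle.load(open("w2.pkl","rb"))
f=p["frame"][70:145,205:285,::-1]
f=cv2.resize(f,None,fx=8,fy=8,interpolation=cv2.INTER_NEAREST)
f=np.clip((f.astype(float)/255)**1.8*255,0,255).astype(np.uint8)
# nose center guess
u=(312/4+160,377/4+20); X=at_z(p,u,87,p["E"]); print(X)
sh=at_z(p,(330/4+160,364/4+20),34,p["E"]); print(sh)
cv2.imwrite("pics/w2b.png",f)
d=p["depth"][70:145:3,205:285:3]; print(np.array2string(d.round(0).astype(int),max_line_width=250,threshold=9999))
E
```

```text
[515.69090358  34.58645815  87.        ]
[516.06085103  34.47569     34.        ]
[[219 220 219 220 219 215 214 213 212 212 211 211 211 211 212 212 213 213   0 214 216 220 219 219 219 219 220]
 [220 221 221 218 216 214 215 213 212 211 211 210 210 211 211 210 212 212 213 215 213 217 219 220 219 219 221]
 [219 220 219 215 214 214 212 211 204 203 203 203 204 203 203 202 202 211 212 212 213 215 215 218 219 220 221]
 [220 221 216 215 214 214 212 204 203 203 204 203 205 204 203 202 204 204 203 211 212 213 215 214 219 221 222]
 [221 217 215 215 213 204 204 204 205 205 205 205 204 205 205 205 204 204 204 205 211 214 214 215 216 221 222]
 [218 217 215 214 205 205 205 205 205 205 202 201 201 202 201 205 205 206 205 205 204 207 214 216 216 219 223]
 [218 216 214 205 204 204 205 206 201 200 202 202 201 201 202 201 201 201 206 206 206 205 213 214 214 218 223]
 [217 216 213 205 206 205 206 203 201 203 202 202 203 203 202 202 202 202 202 204 206 205 205 214 216 217 220]
 [217 217 206 206 207 206 202 201 203 201 202 204 202 202 203 202 202 202 203 203 206 206 207 207 216 216 219]
 [217 217 209 208 2
[... 1057 characters left out ...]
 208 210 212 210 211 221 221 225]
 [224 222 213 212 212 212 208 209 208 161 161 160 161 162 162 209 208 209 209 209 212 212 213 221 223 223 226]
 [227 225 223 214 212 213 212 209 209 208 209 163 209 208 209 208 210 209 208 214 213 212 213 221 224 223 230]
 [229 224 224 222 213 213 213 214 209 209 209 209 209 210 210 209 209 209 213 214 213 213 222 223 224 226 230]
 [232 228 224 224 221 213 213 213 214 210 211 210 210 210 209 210 214 213 214 214 213 222 223 224 226 230 232]
 [231 232 227 226 223 224 214 215 214 215 215 214 214 214 216 216 215 214 214 214 223 224 224 227 231 232 231]
 [233 233 234 228 227 225 224 216 215 215 214 215 215 215 216 215 214 214 216 225 225 225 228 230 233 231   0]]
```

View pics/w2b.png

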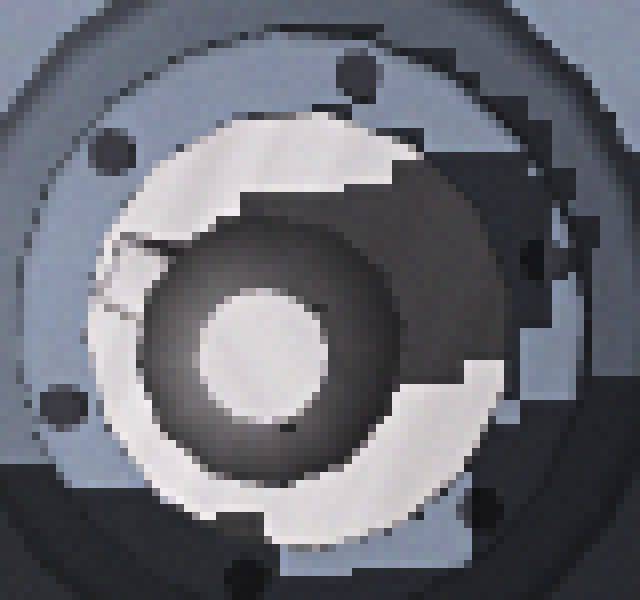

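```bash
cat >> h.py <<'E'
def cloud(p,E=None):
    E=p.get("E") if E is None else E
    d=p["depth"]; v,u=np.indices(d.shape)
    c=np.stack([(u-p["cx"])/p["fx"]*d,(v-p["cy"])/p["fy"]*d,d,np.ones_like(d)],-1)
    return (c@E.T)[...,:3]
def fitdisc(m):
    """min enclosing-ish ellipse of largest blob"""
    c,_=cv2.findContours(m.astype(np.uint8),cv2.RETR_EXTERNAL,cv2.CHAIN_APPROX_NONE)
    c=max(c,key=cv2.contourArea); return cv2.fitEllipse(c),cv2.contourArea(c)
E
cat > key.py <<'E'
import sys
from h import *
p=pickle.load(open(sys.argv[1]+".pkl","rb")); W=cloud(p)
guess=np.array([516,34.5])
z=W[...,2]; r=np.hypot(W[...,0]-guess[0],W[...,1]-guess[1])
m=(z>82)&(r<14)
(e,a)=fitdisc(m); print("top part ellipse",e)
# bright nose disc 8mm, top
top=(z>85.0)&(r<12); print("z max",np.percentile(z[r<4],[10,50,90]))
m2=(z>62)&(z<77)&(r>7)&(r<17)
P=W[m2]; print(len(P)); 
fr=p["frame"].astype(int).sum(2)
g=((fr>560)&(r<7)).astype(np.uint8)
(e,a)=fitdisc(g); print("nose disc px",e,a); X=at_z(p,e[0],87,p["E"]); print("nose",X)
hs=(z>28)&(z<38.5)&(r>9.5)&(r<22)
Q=W[m2]; ax=X[:2]
k=(np.hypot(*(Q[:,:2]-ax).T)>9.5)
Q=Q[k]; rr=np.hypot(*(Q[:,:2]-ax).T)
print("key pts",len(Q),"z",np.median(Q[:,2]),"rmax",rr.max())
c=Q[:,:2].mean(0)-ax; print("key angle deg",np.degrees(np.arctan2(c[1],c[0])),"rmean",np.hypot(*c))
print(Q.round(1)[::4])
E
python3 key.py w2
```

```text
top part ellipse ((237.69168090820312, 113.62786102294922), (26.299728393554688, 27.496545791625977), 165.14698791503906)
z max [85.79721647 86.54564225 87.3829249 ]
63
nose disc px ((237.1385955810547, 114.15705108642578), (15.42198657989502, 16.29078483581543), 163.12759399414062) 195.5
nose [515.73515648  35.00623575  87.        ]
key pts 51 z 69.45005873089949 rmax 12.356425552560918
key angle deg 63.35211077011894 rmean 10.803897966644156
[[522.6  45.1  69.4]
 [522.6  43.6  62.3]
 [522.   44.   69.4]
 [522.1  42.4  63.8]
 [521.5  43.9  70.3]
 [521.   45.1  69.3]
 [520.5  46.2  69.5]
 [520.5  43.9  70.9]
 [520.   44.6  69.5]
 [519.5  46.2  69.8]
 [519.4  44.1  69. ]
 [518.9  45.2  69.4]
 [518.4  45.1  70.3]]
```

Request:
jog_arm:
  increments:
    - [0.7, -0.7, 0, 0, 0, -0.145, 9.1]
    - [1.3, -1.3, 0, 0, 0, -0.29, 9.1]
    - [2, -2, 0, 0, 0, -0.435, 9.1]
    - [2.6, -2.6, 0, 0, 0, -0.58, 9.1]
    - [3.3, -3.3, 0, 0, 0, -0.725, 9.1]
    - [4, -4, 0, 0, 0, -0.87, 9.1]
    - [4.6, -4.6, 0, 0, 0, -1.015, 9.1]
    - [5.3, -5.3, 0, 0, 0, -1.16, 9.1]
    - [6, -6, 0, 0, 0, -1.305, 9.1]
    - [6.6, -6.6, 0, 0, 0, -1.45, 9.1]
    - [6.9, -7.2, 0, 0, 0, -1.5708, 9.1]
    - [6.9, -7.2, 0, 0, 0, -1.5708, 9.1]

```text
clock: 4.7
tcp_pos: [517.5, -41.4, 76.4]
tool_rot: [0.0, 1.0, 0.001, 0.001]
contact_force: [0.2, 0.1, 0.5]
opening: 91.1
```

```bash
python3 -c "
from snap import *
w=snap('w3',(160,20,360,170),4)
print(s) if 0 else print(w['s']['tool_rot'])
"; python3 key.py w3
```

```text
4.7 [517.5 -41.4  76.4] [0.2 0.1 0.5] 91.0835015921731
[3.09936405e-04 9.99998559e-01 7.81177279e-04 1.47509434e-03]
top part ellipse ((251.35313415527344, 100.51021575927734), (26.79115867614746, 28.016754150390625), 165.44076538085938)
z max [ 86.57322745 246.73933629 246.73933629]
68
nose disc px ((251.2730712890625, 100.4611587524414), (15.103367805480957, 15.41683292388916), 23.938549041748047) 181.0
nose [515.75552012  34.97981432  87.        ]
key pts 54 z 69.67155169862743 rmax 12.437595449867024
key angle deg 64.48992601199714 rmean 10.83087835543898
[[518.6  46.6  68.9]
 [519.2  46.2  68.3]
 [518.1  45.7  68.1]
 [520.2  45.6  68.7]
 [518.1  45.   71. ]
 [520.2  45.   70.3]
 [522.4  45.2  68.2]
 [518.6  44.5  70.7]
 [520.7  44.5  71.3]
 [522.9  44.6  69.8]
 [520.8  44.1  69.6]
 [520.2  43.5  70.3]
 [522.4  43.6  69.2]
 [522.4  43.1  69.8]]
```

View pics/w3.png

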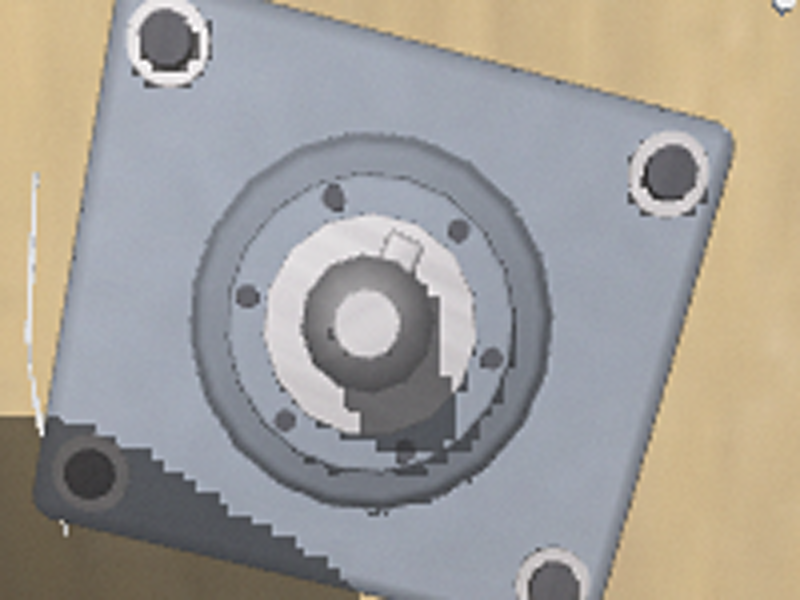

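Two views agree: the nose is at (515.7, 35.0) and the key is at about 64°, at z≈70 and r≤12.5, all as specified. Next I'll look at flange and wheel together.

Request:
jog_arm:
  increments:
    - [0.8, 5, 0, 0, 0, 0, 9.1]
    - [0.8, 10, 0, 0, 0, 0, 9.1]
    - [0.8, 15, 0, 0, 0, 0, 9.1]
    - [0.8, 20, 0, 0, 0, 0, 9.1]
    - [0.8, 25, 0, 0, 0, 0, 9.1]
    - [0.8, 29.9, 0, 0, 0, 0, 9.1]
    - [0.8, 29.9, 0, 0, 0, 0, 9.1]
    - [0.8, 29.9, 0, 0, 0, 0, 9.1]
    - [0.8, 29.9, 0, 0, 0, 0, 9.1]

```text
clock: 5.65
tcp_pos: [523.8, -338.6, 75.2]
tool_rot: [-0.0, 1.0, -0.001, -0.0]
contact_force: [0.5, -0.4, 0.5]
opening: 90.8
```

```bash
python3 -c "
from snap import *
w=snap('w4')
"
```

```text
5.65 [ 523.8 -338.6   75.2] [ 0.5 -0.4  0.5] 90.76196533252981
```

View pics/w4.png

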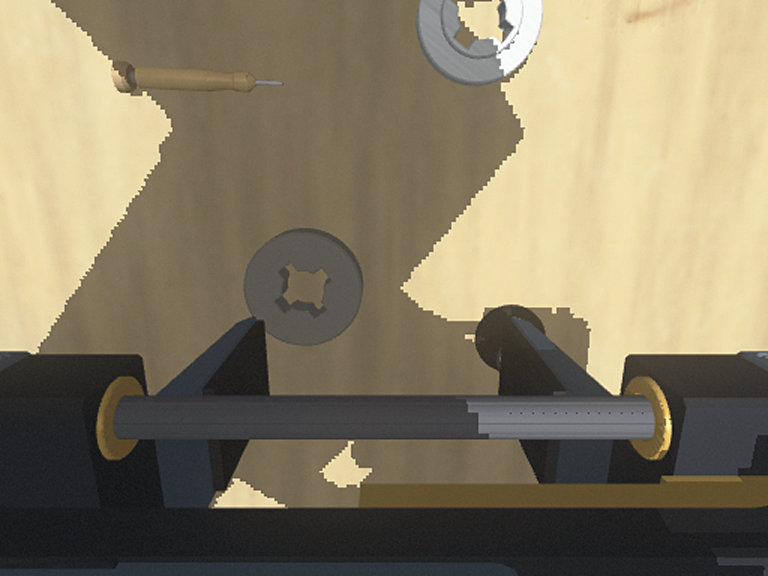

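The wheel is whole at (303,287) with slots visible. The flange is cut by the frame at the top (479,30), so I'll shift toward it.

Request:
jog_arm:
  increments:
    - [4, -3, 0, 0, 0, 0, 9.1]
    - [4, -6, 0, 0, 0, 0, 9.1]
    - [4, -6, 0, 0, 0, 0, 9.1]
    - [4, -6, 0, 0, 0, 0, 9.1]

```text
clock: 6.1
tcp_pos: [564.1, -278.1, 75.1]
tool_rot: [-0.0, 1.0, 0.001, -0.0]
contact_force: [0.7, 0.1, -0.3]
opening: 91.3
```

```bash
cat > ring.py <<'E'
import sys
from h import *
def ring(name,guess,rad,h,zb=0,slotz=None,bore=True,out=True):
    p=pickle.load(open(name+".pkl","rb")); W=cloud(p); E=p["E"]
    z=W[...,2]; r=np.hypot(W[...,0]-guess[0],W[...,1]-guess[1])
    m=(z>zb+h-4)&(z<zb+h+6)&(r<rad+12)
    m=cv2.morphologyEx(m.astype(np.uint8),cv2.MORPH_OPEN,np.ones((2,2)))
    e,a=fitdisc(m); c=at_z(p,e[0],zb+h,E); 
    P=W[m>0]; print(name,"centre",c.round(2),"axes px",np.round(e[1],1),"exp dia px",2*rad*p["fx"]/(np.median(p["depth"][m>0])),"z med",np.median(P[:,2]).round(1))
    # slot phase: sample the top-plane on annulus r 11.5..14.5 : hole = depth below top (or not-top)
    if bore:
        best=[]
        th=np.radians(np.arange(0,360,1.0)); acc=np.zeros(360)
        for rr in (12,12.7,13.4,14):
            for i,t in enumerate(th):
                uv=proj(p,np.array([c[0]+rr*np.cos(t),c[1]+rr*np.sin(t),zb+h]),E)
                u,v=int(round(uv[0])),int(round(uv[1])); zz=z[v,u]
                acc[i]+= 1.0 if zz<zb+h-3.5 else 0
        f=(acc*np.exp(4j*th)).sum(); print("slot angle mod 90:",np.degrees(np.angle(f)/4)%90,"strength",abs(f)/max(acc.sum(),1),"frac",acc.sum()/1440)
        rows=[''.join(str(int(x)) for x in acc[i:i+90:3]) for i in range(0,360,90)]; print('\n'.join(rows))
    return c
if __name__=="__main__":
    a=sys.argv; ring(a[1],(float(a[2]),float(a[3])),float(a[4]),float(a[5]),float(a[6]) if len(a)>6 else 0)
E
python3 -c "
from snap import *
w=snap('w5')
"
python3 ring.py w4 485 -327 30 16; python3 ring.py w5 566 -203 18 14;python3 ring.py w5 566 -203 28 10 ;python3 ring.py w5 485 -327 30 16
```

```text
6.1 [ 564.1 -278.1   75.1] [ 0.7  0.1 -0.3] 91.2784747546792
w4 centre [ 484.52 -328.36   16.  ] axes px [74.1 78.9] exp dia px 79.27353 z med 15.6
slot angle mod 90: 34.532443202547235 strength 0.763699484508572 frac 0.35347222222222224
000000033433334433100000000000
000000004444444444210000000000
000001444444444442000000000000
000013444444444410000000000000
w5 centre [ 568.16 -203.41   14.  ] axes px [50.  52.7] exp dia px 50.75992 z med 13.4
slot angle mod 90: 54.150208418344256 strength 0.7445824907117695 frac 0.39375
000000000000024444444444421000
000000000000144444444444310000
000000000002444444444442000000
000000000000344444344443100000
w5 centre [ 568.2  -203.05   10.  ] axes px [76.8 79.6] exp dia px 78.32422 z med 9.9
slot angle mod 90: 54.11261009914006 strength 0.7395178163275221 frac 0.39652777777777776
000000000000124444334444420000
000000000000024444444444430000
000000000001344444444443000000
000000000001444444444442000000
w5 centre [ 508.48 -319.38   16.  ] axes px [11.5 26.1] exp dia px 74.87294 z med 15.3
slot angle mod 90: 80.25053585753204 strength 0.20931518724030568 frac 0.3763888888888889
444444444444444444444444444444
444431000000000000000000000000
000000000000000000000000000000
000000000000000000023444444444
```

View pics/w5.png

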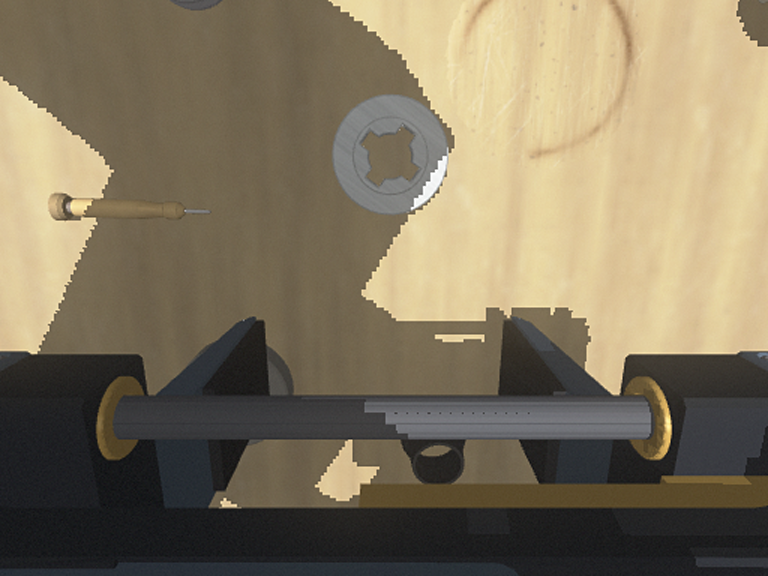

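Request:
jog_arm:
  increments:
    - [0.4, -4, 1, 0, 0, 0, 9.1]
    - [0.4, -7.5, 3, 0, 0, 0, 9.1]
    - [0.4, -7.5, 5.5, 0, 0, 0, 9.1]
    - [0.4, -7.5, 7, 0, 0, 0, 9.1]
    - [0.4, -7.5, 7.3, 0, 0, 0, 9.1]
    - [0.4, -7.5, 7.3, 0, 0, 0, 9.1]

```text
clock: 6.75
tcp_pos: [568.0, -205.7, 1.9]
tool_rot: [-0.0, 1.0, -0.001, -0.0]
contact_force: [0.6, -0.7, -0.2]
opening: 90.9
```

Request:
jog_arm:
  increments:
    - [0, 0, 0, 0, 0, 0, 5]
    - [0, 0, 0, 0, 0, 0, 5]
    - [0, 0, 0, 0, 0, 0, 5]
    - [0, 0, 0, 0, 0, 0, 5]
    - [0, 0, 0, 0, 0, 0, 5]
    - [0, 0, 0, 0, 0, 0, 5]
  newtons: 25

```text
clock: 7.35
tcp_pos: [568.1, -204.8, 2.2]
tool_rot: [0.0, 1.0, -0.0, 0.0]
contact_force: [-0.8, -0.9, 4.5]
opening: 54.6
```

Request:
jog_arm:
  increments:
    - [0, 0, -4, 0, 0, 0, 5]
    - [0, 0, -8, 0, 0, 0, 5]
    - [0, 0, -11, 0, 0, 0, 5]
    - [0, 0, -11, 0, 0, 0, 5]
    - [0, 0, -11, 0, 0, 0, 5]

```text
clock: 7.85
tcp_pos: [568.2, -204.7, 112.1]
tool_rot: [0.0, 1.0, -0.0, 0.0]
contact_force: [-0.1, -0.1, -1.0]
opening: 54.9
```

```bash
python3 -c "
from snap import *
w=snap('w6')
for i in range(3): s=bot.sense(); print(s['tcp_pos'],s['contact_force'])
"
```

```text
7.85 [ 568.2 -204.7  112.1] [-0.1 -0.1 -1. ] 54.93540888289277
[ 567.57610847 -204.49711366  111.18752392] [-0.49416221 -0.43998583 -1.98886357]
[ 567.57610847 -204.49711366  111.18752392] [-0.49416221 -0.43998583 -1.98886357]
[ 567.57610847 -204.49711366  111.18752392] [-0.49416221 -0.43998583 -1.98886357]
```

View pics/w6.png

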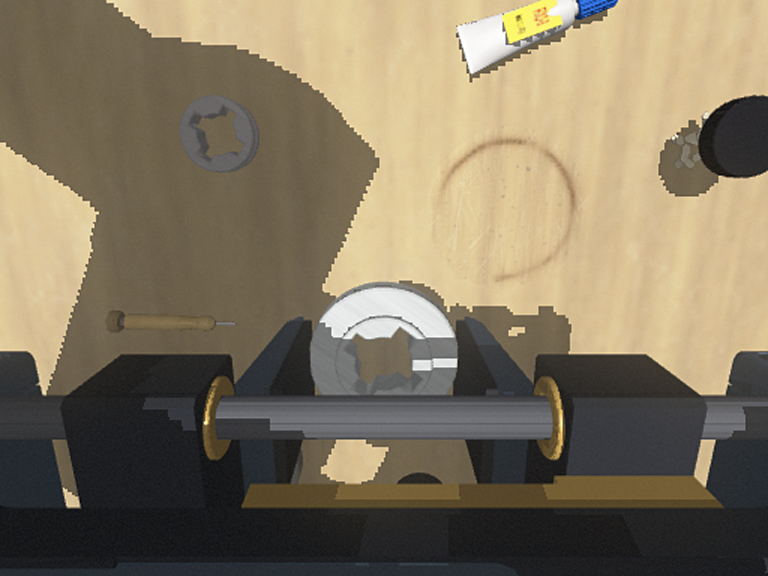

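Flange held at (385,350); the steel collar shows at (219,133). I'll measure both.

```bash
cat > held.py <<'E'
import sys
from h import *
from scipy.optimize import least_squares
def held(name,R0,htop,tcpoff):
    """ring in hand; htop = top-plane height above underside; tcpoff = tcp height above underside. result in TOOL frame"""
    p=pickle.load(open(name+".pkl","rb")); C=p["T_tool_cam"]; W=cloud(p,C) # tool frame
    zt=tcpoff-htop # tool z of top plane (z down)
    m=(abs(W[...,2]-zt)<4)&(abs(W[...,0])<R0+1.5)&(W[...,1]<25)&(W[...,1]>-R0-8)&(p["depth"]>0)
    m=m.astype(np.uint8)
    print("zt",zt,"med z",np.median(W[m>0][:,2]))
    c,_=cv2.findContours(m,cv2.RETR_EXTERNAL,cv2.CHAIN_APPROX_NONE); c=max(c,key=cv2.contourArea)[:,0,:]
    P=np.array([at_z(p,(u,v),zt,C)[:2] for u,v in c])
    P=P[P[:,1]<-3]   # far-side arc, unoccluded
    f=lambda q: np.hypot(P[:,0]-q[0],P[:,1]-q[1])-(R0-0.3)
    s=least_squares(f,[0,0],loss="soft_l1",f_scale=0.5); print("held centre in tool",s.x.round(2),"rms",np.sqrt((s.fun**2).mean()).round(2),len(P))
    x0,y0=s.x; z=W[...,2]; th=np.radians(np.arange(360)); acc=np.zeros(360)
    bt=zt
    for rr in (12,12.7,13.4,14):
        for i,t in enumerate(th):
            pt=np.array([x0+rr*np.cos(t),y0+rr*np.sin(t),bt]); uv=proj(p,pt,C); zz=z[int(round(uv[1])),int(round(uv[0]))]
            acc[i]+= zz>bt+3.5
    f=(acc*np.exp(4j*th)).sum(); a=np.degrees(np.angle(f)/4)%90
    X=tool(p["s"])[:3,0]; yaw=np.degrees(np.arctan2(X[1],X[0]))
    print("tool-frame slot",a.round(1),"world slot mod 90",(yaw-a)%90,"yaw",yaw.round(2))
    for i in range(0,360,90): print(''.join(str(int(x)) for x in acc[i:i+90:3]))
if __name__=="__main__": held(sys.argv[1],*map(float,sys.argv[2:5]))
E
python3 held.py w6 28 10 2; python3 held.py w6 18 14 2; python3 ring.py w6 479 -121 20 14
```

```text
zt -8.0 med z -7.676232398310503
held centre in tool [ 0.46 -2.67] rms 1.29 193
tool-frame slot 35.7 world slot mod 90 54.24965999864958 yaw -0.01
000000000244434443000000000000
000000134444434420000000000000
000000044433443200000000000000
000000001222223223100000000000
zt -12.0 med z -11.001408159518803
held centre in tool [ 0.53 -2.13] rms 3.42 194
tool-frame slot 36.3 world slot mod 90 53.67599832531926 yaw -0.01
000000144424444440000000000000
000000012344343444200000000000
000000014444444444200000000000
000000244444444442000000000000
w6 centre [ 479.51 -118.98   14.  ] axes px [47.4 52.6] exp dia px 49.26732 z med 13.4
slot angle mod 90: 56.647443578120644 strength 0.7686578222371719 frac 0.3590277777777778
000000000000001444444444431000
000000000000014444444444320000
000000000000124444444442000000
000000000000034333433434310000
```

Request:
jog_arm:
  increments:
    - [-1.1, -5, 0, 0, 0, -0.05, 5]
    - [-2.2, -10, 0, 0, 0, -0.1, 5]
    - [-3.3, -15, 0, 0, 0, -0.15, 5]
    - [-4.4, -20, 0, 0, 0, -0.171, 5]
    - [-5.2, -23.8, 0, 0, 0, -0.171, 5]
    - [-5.2, -23.8, 0, 0, 0, -0.171, 5]
    - [-5.2, -23.8, 0, 0, 0, -0.171, 5]
    - [-5.2, -23.8, 0, 0, 0, -0.171, 5]

```text
clock: 8.7
tcp_pos: [516.0, 32.7, 111.2]
tool_rot: [0.0, 0.996, 0.085, -0.001]
contact_force: [-1.0, -0.2, -0.6]
opening: 55.0
```

```bash
python3 -c "
from snap import *
w=snap('w7',(150,150,370,290),3)
w=snap('w7b')
import numpy as np
X=tool(w['s'])[:3,0]; print(np.degrees(np.arctan2(X[1],X[0])))
"; python3 held.py w7b 28 10 2
```

```text
8.7 [516.   32.7 111.2] [-1.  -0.2 -0.6] 55.00629801763273
8.75 [516.2  32.4 111.3] [-0.4 -0.4 -0.4] 54.88972633954651
9.727230072741998
zt -8.0 med z -7.708531997382664
held centre in tool [ 0.19 -2.57] rms 1.32 197
tool-frame slot 36.4 world slot mod 90 63.3693655046093 yaw 9.73
000000000144444442200000000000
000000134444444420000000000000
000000034433443200000000000000
000000001222223324100000000000
```

View pics/w7.png

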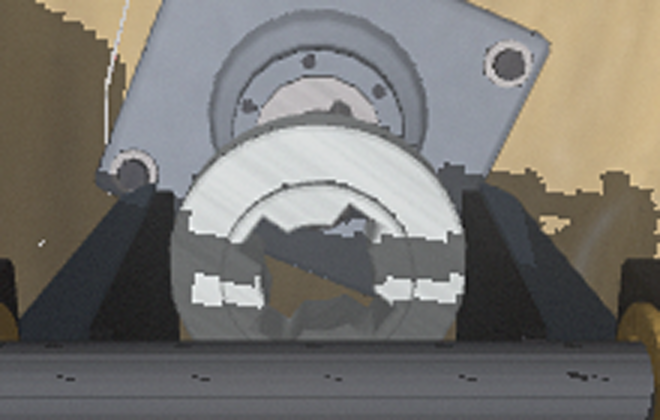

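Request:
jog_arm:
  increments:
    - [0, 0, 1.5, 0, 0, 0, 5]
    - [0, 0, 2.5, 0, 0, 0, 5]
    - [0, 0, 3.3, 0, 0, 0, 5]
    - [0, 0, 3.8, 0, 0, 0, 5]
    - [0, 0, 4.2, 0, 0, 0, 5]
    - [0, 0, 4.5, 0, 0, 0, 5]
    - [0, 0, 4.8, 0, 0, 0, 5]

```text
clock: 9.5
tcp_pos: [516.3, 33.3, 63.9]
tool_rot: [0.0, 0.996, 0.085, 0.0]
contact_force: [-0.2, 0.2, -0.8]
opening: 55.0
```

The ring is past the key end with no force. Continuing down.

Request:
jog_arm:
  increments:
    - [0, 0, 1, 0, 0, 0, 5]
    - [0, 0, 1.8, 0, 0, 0, 5]
    - [0, 0, 2.3, 0, 0, 0, 5]
    - [0, 0, 2.6, 0, 0, 0, 5]
    - [0, 0, 2.75, 0, 0, 0, 5]
    - [0, 0, 2.75, 0, 0, 0, 5]

```text
clock: 10.1
tcp_pos: [516.1, 33.3, 36.4]
tool_rot: [-0.0, 0.996, 0.085, -0.0]
contact_force: [0.3, -0.2, 0.0]
opening: 54.8
```

Request:
jog_arm:
  increments:
    - [0, 0, 0, 0, 0, 0, 9.1]
    - [0, 0, 0, 0, 0, 0, 9.1]
    - [0, 0, 0, 0, 0, 0, 9.1]
    - [0, 0, 0, 0, 0, 0, 9.1]
    - [0, 0, 0, 0, 0, 0, 9.1]
    - [0, 0, -3, 0, 0, 0, 9.1]
    - [0, 0, -6.5, 0, 0, 0, 9.1]
    - [0, 3.5, -6.5, 0, 0, 0, 9.1]
    - [0, 7.6, -6.5, 0, 0, 0, 9.1]
    - [0, 7.6, -6.5, 0, 0, 0, 9.1]
    - [0, 7.6, -6.5, 0, 0, 0, 9.1]

```text
clock: 11.2
tcp_pos: [529.0, -42.3, 101.4]
tool_rot: [-0.0, 0.996, 0.084, -0.0]
contact_force: [0.4, -0.5, 0.6]
opening: 91.2
```

```bash
python3 -c "
from snap import *
w=snap('w8',(160,20,360,170),4)
W=cloud(w)
r=np.hypot(W[...,0]-515.75,W[...,1]-35)
for a,b in ((15.5,17.5),(19.5,26.5)):
  m=(r>a)&(r<b); th=np.degrees(np.arctan2(W[...,1]-35,W[...,0]-515.75))
  print(a,[np.median(W[...,2][m&(th>=t)&(th<t+60)]).round(1) for t in range(-180,180,60)])
"; python3 ring.py w8 515.7 35 28 10 34
```

```text
11.2 [529.  -42.3 101.4] [ 0.4 -0.5  0.6] 91.15452279664908
15.5 [np.float64(47.4), np.float64(47.5), np.float64(47.4), np.float64(47.5), np.float64(47.6), np.float64(47.3)]
19.5 [np.float64(43.6), np.float64(43.6), np.float64(43.6), np.float64(43.6), np.float64(43.6), np.float64(43.6)]
w8 centre [516.74  35.15  44.  ] axes px [79.6 83.1] exp dia px 81.38676 z med 43.9
slot angle mod 90: 62.532776067664784 strength 0.7373079250648565 frac 0.33541666666666664
000000000000000024431001101020
000000000000000004444444444421
000000000000000344444444443100
000000000000002444444444441000
```

View pics/w8.png

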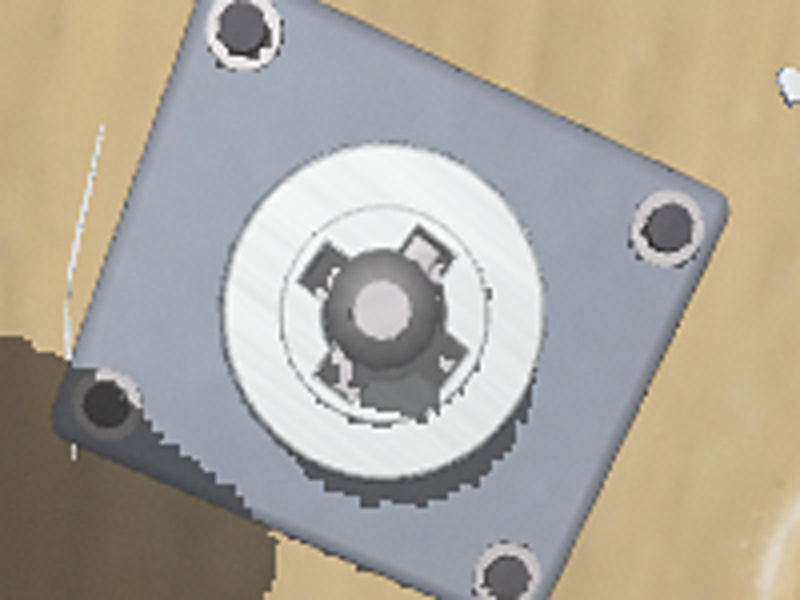

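Flange is home: the boss reads 47.5 and the rim 43.6 all round, and the key shows in a slot at (430,245). Now the wheel.

Request:
jog_arm:
  increments:
    - [-1.5, 4.9, 0, 0, 0, 0.05, 9.1]
    - [-3, 9.8, 0, 0, 0, 0.1, 9.1]
    - [-4.5, 14.7, 0, 0, 0, 0.17, 9.1]
    - [-6, 19.6, 0, 0, 0, 0.17, 9.1]
    - [-7.5, 24.5, 0, 0, 0, 0.17, 9.1]
    - [-9, 29.4, 1, 0, 0, 0.17, 9.1]
    - [-10.5, 34.9, 2.1, 0, 0, 0.17, 9.1]
    - [-10.5, 34.9, 2.1, 0, 0, 0.17, 9.1]
    - [-10.5, 34.9, 2.1, 0, 0, 0.17, 9.1]
    - [-10.5, 34.9, 2.1, 0, 0, 0.17, 9.1]

```text
clock: 12.25
tcp_pos: [485.0, -401.8, 80.2]
tool_rot: [-0.001, 1.0, 0.001, -0.0]
contact_force: [0.1, 0.6, 0.7]
opening: 91.0
```

```bash
python3 -c "
from snap import *
w=snap('w9',(160,20,360,170),4)
"; python3 ring.py w9 484.5 -328.4 30 16
```

```text
12.25 [ 485.  -401.8   80.2] [0.1 0.6 0.7] 91.04257766797156
w9 centre [ 483.92 -328.79   16.  ] axes px [82. 85.] exp dia px 83.51602 z med 15.6
slot angle mod 90: 34.99046672978218 strength 0.7449672848420819 frac 0.38472222222222224
000000344333444443100000000000
000000024444444444420000000000
000000344444444444100000000000
000013434444444430000000000000
```

View pics/w9.png

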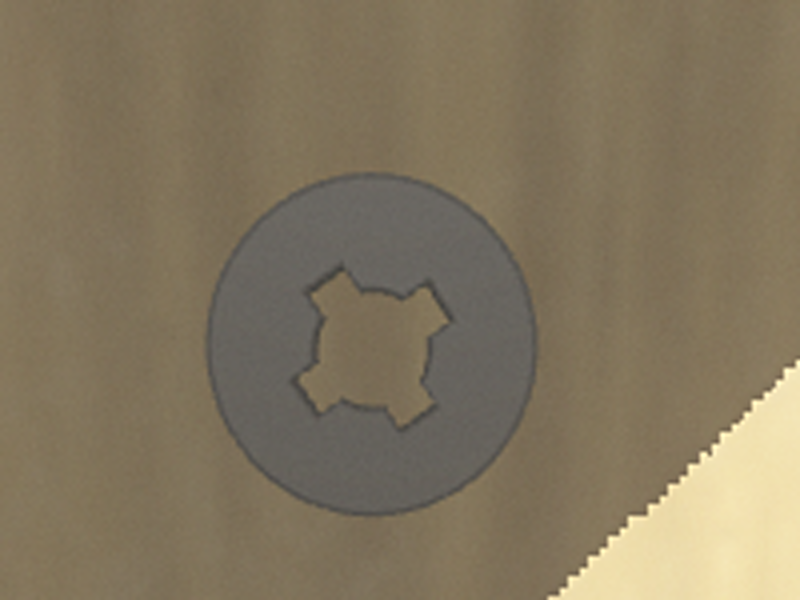

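Request:
jog_arm:
  increments:
    - [-0.1, -4, 1, 0, 0, 0, 9.1]
    - [-0.1, -7.4, 3, 0, 0, 0, 9.1]
    - [-0.1, -7.4, 5.5, 0, 0, 0, 9.1]
    - [-0.1, -7.4, 7.4, 0, 0, 0, 9.1]
    - [-0.1, -7.4, 7.7, 0, 0, 0, 9.1]
    - [-0.1, -7.4, 7.7, 0, 0, 0, 9.1]
    - [-0.1, -7.4, 7.7, 0, 0, 0, 5.5]
    - [-0.1, -7.4, 7.7, 0, 0, 0, 5.5]
    - [-0.1, -7.4, 7.7, 0, 0, 0, 5.5]
    - [-0.1, -7.4, 7.7, 0, 0, 0, 5.5]
    - [-0.1, -7.4, 7.7, 0, 0, 0, 5.5]
    - [-0.1, -7.4, 7.7, 0, 0, 0, 5.5]
  newtons: 30

```text
clock: 13.5
tcp_pos: [483.9, -329.6, 3.8]
tool_rot: [0.0, 1.0, 0.0, 0.0]
contact_force: [-0.9, 0.3, 6.4]
opening: 59.0
```

Request:
jog_arm:
  increments:
    - [0, 0, -4, 0, 0, 0, 5.5]
    - [0, 0, -8, 0, 0, 0, 5.5]
    - [0, 0, -11, 0, 0, 0, 5.5]
    - [0, 0, -11, 0, 0, 0, 5.5]
    - [0, 0, -11, 0, 0, 0, 5.5]

```text
clock: 14.0
tcp_pos: [483.8, -329.4, 113.6]
tool_rot: [0.0, 1.0, 0.0, 0.0]
contact_force: [-0.2, 1.0, -2.3]
opening: 58.9
```

```bash
python3 -c "
from snap import *
w=snap('w10')
"; python3 held.py w10 30 16 3
```

```text
14.0 [ 483.8 -329.4  113.6] [-0.2  1.  -2.3] 58.92425198281565
zt -13.0 med z -11.725336218303397
held centre in tool [ 0.4  -1.09] rms 8.77 286
tool-frame slot 54.2 world slot mod 90 35.87972339780346 yaw 0.04
000000000000144442211000000000
000000000000004443443444300000
000000000000014444444444410000
000000000000044444444442000000
```

View pics/w10.png

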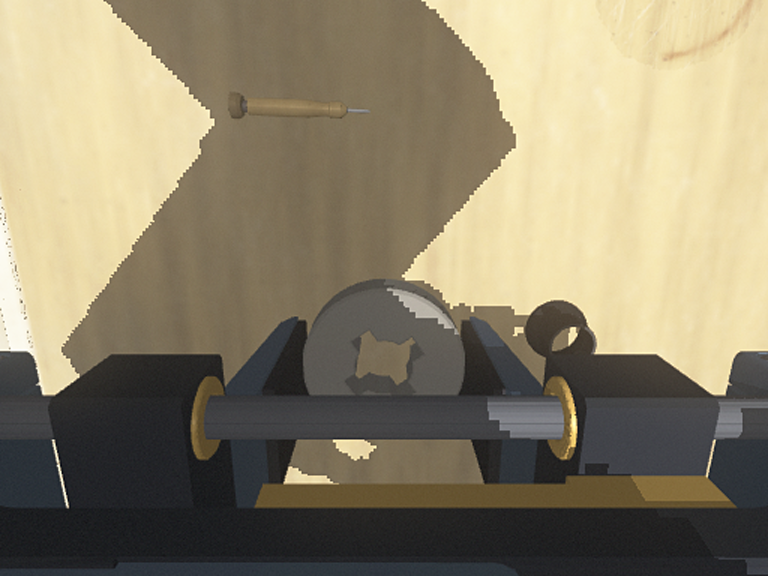

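Request:
jog_arm:
  increments:
    - [0.4, -4.8, 0, 0, 0, -0.1, 5.5]
    - [0.8, -9.6, 0, 0, 0, -0.2, 5.5]
    - [1.3, -14.4, 0, 0, 0, -0.3, 5.5]
    - [1.7, -19.2, 0, 0, 0, -0.4, 5.5]
    - [2.1, -24, 0, 0, 0, -0.508, 5.5]
    - [2.6, -28.8, 0, 0, 0, -0.508, 5.5]
    - [3, -33.6, 0, 0, 0, -0.508, 5.5]
    - [3.2, -36.4, 0, 0, 0, -0.508, 5.5]
    - [3.2, -36.4, 0, 0, 0, -0.508, 5.5]
    - [3.2, -36.4, 0, 0, 0, -0.508, 5.5]
    - [3.2, -36.4, 0, 0, 0, -0.508, 5.5]

```text
clock: 15.15
tcp_pos: [515.1, 33.9, 112.7]
tool_rot: [-0.0, 0.968, 0.251, -0.001]
contact_force: [-0.1, 0.4, -1.0]
opening: 58.8
```

```bash
python3 -c "
from snap import *
w=snap('w11',(150,150,370,290),3)
X=tool(w['s'])[:3,0]; print(np.degrees(np.arctan2(X[1],X[0])))
"; python3 held.py w11 30 16 3
```

```text
15.15 [515.1  33.9 112.7] [-0.1  0.4 -1. ] 58.760715943493395
29.12060533956959
zt -13.0 med z -11.734925361480904
held centre in tool [-0.31 -1.07] rms 8.76 295
tool-frame slot 53.7 world slot mod 90 65.43723812387074 yaw 29.12
000000000000144443211000000000
000000000000024443333444300000
000000000000014444443443400000
000000000000144444444442000000
```

View pics/w11.png

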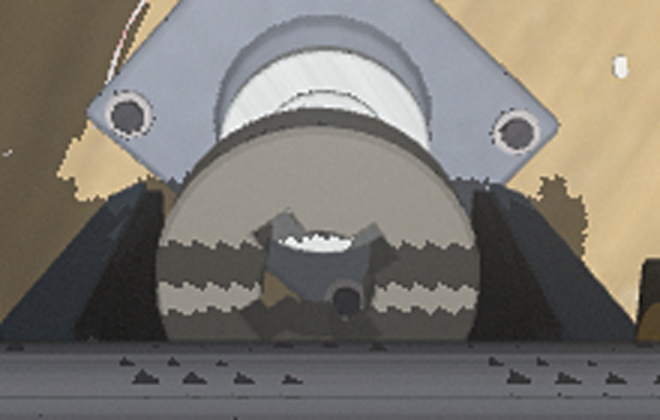

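Request:
jog_arm:
  increments:
    - [0.1, 0, 1.5, 0, 0, 0, 5.5]
    - [0.1, 0, 2.5, 0, 0, 0, 5.5]
    - [0.1, 0, 3.3, 0, 0, 0, 5.5]
    - [0.1, 0, 3.8, 0, 0, 0, 5.5]
    - [0.1, 0, 4.2, 0, 0, 0, 5.5]
    - [0.1, 0, 4.5, 0, 0, 0, 5.5]
    - [0.1, 0, 4.8, 0, 0, 0, 5.5]

```text
clock: 15.9
tcp_pos: [516.5, 35.1, 65.4]
tool_rot: [0.0, 0.968, 0.252, 0.0]
contact_force: [-0.4, -0.4, -1.8]
opening: 59.2
```

Request:
jog_arm:
  increments:
    - [0, 0, 0.6, 0, 0, 0, 5.5]
    - [0, 0, 1, 0, 0, 0, 5.5]
    - [0, 0, 1.3, 0, 0, 0, 5.5]
    - [0, 0, 1.4, 0, 0, 0, 5.5]
    - [0, 0, 1.4, 0, 0, 0, 5.5]

```text
clock: 16.4
tcp_pos: [516.3, 35.2, 51.7]
tool_rot: [0.0, 0.968, 0.252, 0.0]
contact_force: [-3.1, -0.7, 7.6]
opening: 59.2
```

Request:
jog_arm:
  increments:
    - [0, 0, 0, 0, 0, 0, 9.1]
    - [0, 0, 0, 0, 0, 0, 9.1]
    - [0, 0, 0, 0, 0, 0, 9.1]
    - [0, 0, 0, 0, 0, 0, 9.1]
    - [0, 0, 0, 0, 0, 0, 9.1]
    - [0, 0, -3, 0, 0, 0, 9.1]
    - [0, 0, -5.5, 0, 0, 0, 9.1]
    - [0, 3.5, -5.5, 0, 0, 0, 9.1]
    - [0, 7.6, -5.5, 0, 0, 0, 9.1]
    - [0, 7.6, -5.5, 0, 0, 0, 9.1]
    - [0, 7.6, -5.5, 0, 0, 0, 9.1]

```text
clock: 17.5
tcp_pos: [553.4, -31.8, 106.2]
tool_rot: [-0.0, 0.968, 0.251, -0.0]
contact_force: [-0.7, -0.6, -0.5]
opening: 90.9
```

```bash
python3 -c "
from snap import *
w=snap('w12',(160,20,360,170),4)
W=cloud(w)
r=np.hypot(W[...,0]-515.75,W[...,1]-35)
for a,b in ((16,27),):
  m=(r>a)&(r<b); th=np.degrees(np.arctan2(W[...,1]-35,W[...,0]-515.75))
  print(a,[np.median(W[...,2][m&(th>=t)&(th<t+60)]).round(1) for t in range(-180,180,60)])
"; python3 ring.py w12 515.7 35 30 16 48
```

```text
17.5 [553.4 -31.8 106.2] [-0.7 -0.6 -0.5] 90.87701919076322
16 [np.float64(63.6), np.float64(63.6), np.float64(63.6), np.float64(63.6), np.float64(63.6), np.float64(63.6)]
w12 centre [516.07  36.09  64.  ] axes px [91.2 95.1] exp dia px 92.70964 z med 63.5
slot angle mod 90: 63.99020781992763 strength 0.7401046825366041 frac 0.38472222222222224
000000000000000144444344344200
000000000000000013444444444432
000000000000000134444444444400
000000000000002344444444442000
```

View pics/w12.png

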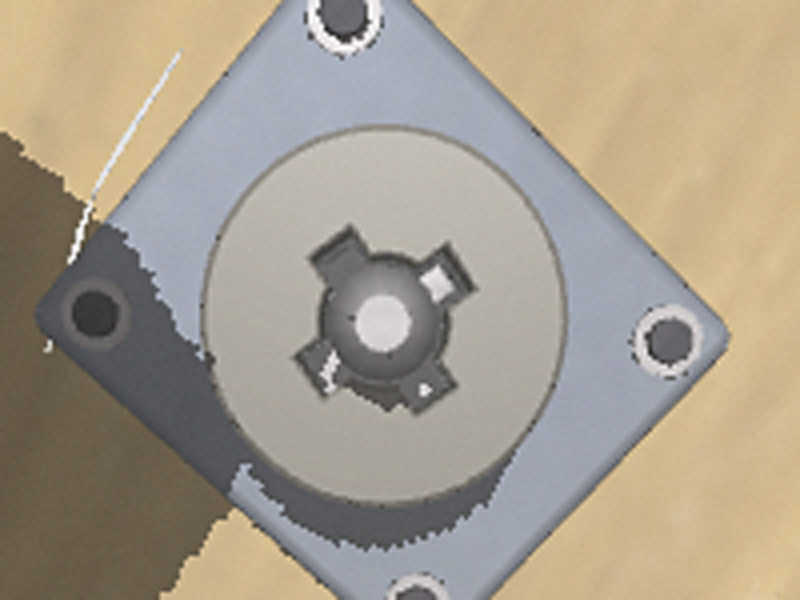

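Wheel is home and flat: 63.6 all round against 64 nominal. Now a close view of the steel collar.

Request:
jog_arm:
  increments:
    - [-4, 3, 0, 0, 0, 0.1, 9.1]
    - [-8, 6, 0, 0, 0, 0.2, 9.1]
    - [-12, 9, 1, 0, 0, 0.3, 9.1]
    - [-14.4, 10.7, 2.6, 0, 0, 0.4, 9.1]
    - [-14.4, 10.7, 2.6, 0, 0, 0.508, 9.1]
    - [-14.4, 10.7, 2.6, 0, 0, 0.508, 9.1]
    - [-14.4, 10.7, 2.6, 0, 0, 0.508, 9.1]

```text
clock: 18.25
tcp_pos: [479.8, -193.9, 80.6]
tool_rot: [-0.0, 1.0, 0.002, -0.0]
contact_force: [-0.6, -0.7, -0.4]
opening: 90.7
```

```bash
python3 -c "
from snap import *
w=snap('w13')
"; python3 ring.py w13 479.5 -119 20 14
```

```text
18.25 [ 479.8 -193.9   80.6] [-0.6 -0.7 -0.4] 90.73632466831269
w13 centre [ 478.85 -118.7    14.  ] axes px [54.2 56.3] exp dia px 55.191784 z med 13.5
slot angle mod 90: 56.46492461543333 strength 0.7504401000012092 frac 0.38055555555555554
000000000000002434444444442000
000000000000014444444444420000
000000000000244444444444100000
000000000000134443343434300000
```

View pics/w13.png

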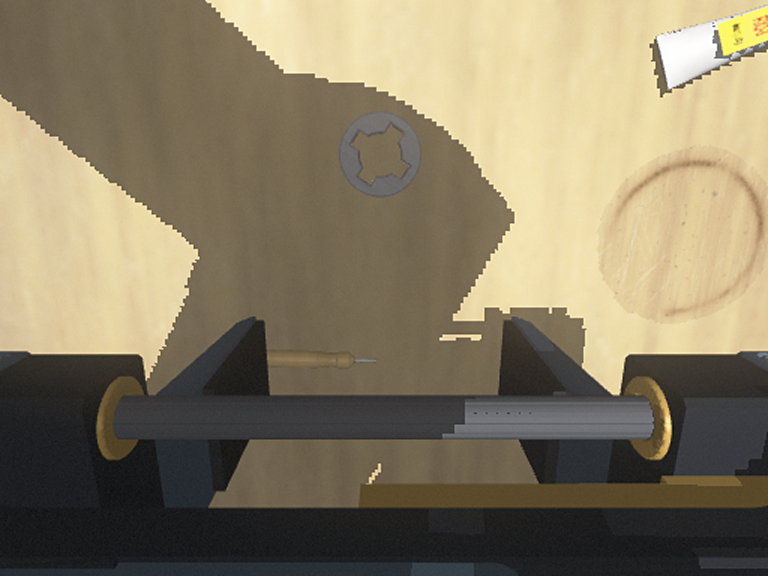

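Grey steel collar confirmed at (380,154), plain grey with no pink, and 40 mm across. Grasping it.

Request:
jog_arm:
  increments:
    - [-0.1, -4, 1, 0, 0, 0, 9.1]
    - [-0.1, -7.5, 3, 0, 0, 0, 9.1]
    - [-0.1, -7.5, 5.5, 0, 0, 0, 9.1]
    - [-0.1, -7.5, 7.4, 0, 0, 0, 9.1]
    - [-0.1, -7.5, 7.7, 0, 0, 0, 9.1]
    - [-0.1, -7.5, 7.7, 0, 0, 0, 9.1]
    - [-0.1, -7.5, 7.7, 0, 0, 0, 3.5]
    - [-0.1, -7.5, 7.7, 0, 0, 0, 3.5]
    - [-0.1, -7.5, 7.7, 0, 0, 0, 3.5]
    - [-0.1, -7.5, 7.7, 0, 0, 0, 3.5]
    - [-0.1, -7.5, 7.7, 0, 0, 0, 3.5]
    - [-0.1, -7.5, 7.7, 0, 0, 0, 3.5]
    - [-0.1, -7.5, 7.7, 0, 0, 0, 3.5]
    - [-0.1, -7.5, 7.7, 0, 0, 0, 3.5]
  newtons: 25

```text
clock: 19.7
tcp_pos: [478.7, -119.9, 3.4]
tool_rot: [-0.0, 1.0, 0.0, -0.0]
contact_force: [-0.8, -0.1, 1.8]
opening: 38.4
```

Request:
jog_arm:
  increments:
    - [0, 0, -4, 0, 0, 0, 3.5]
    - [0, 0, -8, 0, 0, 0, 3.5]
    - [0, 0, -12, 0, 0, 0, 3.5]
    - [0, 0, -12, 0, 0, 0, 3.5]
    - [0, 0, -12, 0, 0, 0, 3.5]

```text
clock: 20.2
tcp_pos: [479.0, -119.9, 124.0]
tool_rot: [0.0, 1.0, 0.0, 0.001]
contact_force: [0.8, 0.0, -1.6]
opening: 38.9
```

```bash
python3 -c "
from snap import *
w=snap('w14',(150,150,370,290),3)
"; python3 held.py w14 20 14 3.3
```

```text
20.2 [ 479.  -119.9  124. ] [ 0.8  0.  -1.6] 38.94378966661538
zt -10.7 med z -10.030825880953415
held centre in tool [ 0.56 -2.13] rms 4.44 240
tool-frame slot 34.0 world slot mod 90 56.048423385093635 yaw 0.05
000001343444444420000000000000
000000034443444442000000000000
000000044444444440000000000000
000000444444444430000000000000
```

View pics/w14.png

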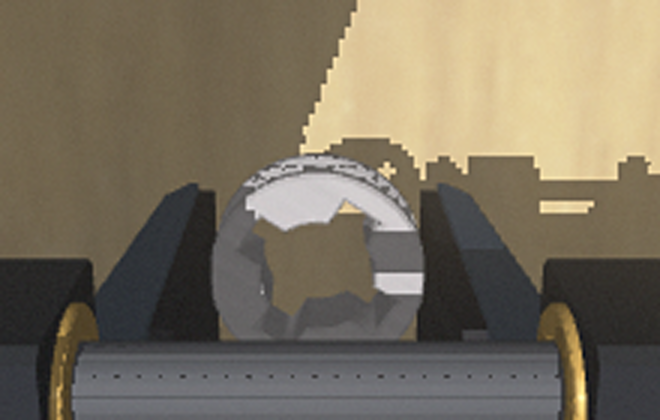

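Request:
jog_arm:
  increments:
    - [1.1, -4.8, 0, 0, 0, -0.05, 3.5]
    - [2.2, -9.6, 0, 0, 0, -0.1, 3.5]
    - [3.3, -14, 0, 0, 0, -0.131, 3.5]
    - [3.7, -15.4, 0, 0, 0, -0.131, 3.5]
    - [3.7, -15.4, 0, 0, 0, -0.131, 3.5]
    - [3.7, -15.4, 0, 0, 0, -0.131, 3.5]
    - [3.7, -15.4, 0, 0, 0, -0.131, 3.5]

```text
clock: 20.95
tcp_pos: [515.0, 33.0, 122.8]
tool_rot: [0.0, 0.998, 0.065, -0.001]
contact_force: [0.2, 0.3, -1.5]
opening: 39.4
```

```bash
python3 -c "
from snap import *
w=snap('w15',(150,150,370,290),3)
"; python3 held.py w15 20 14 3.3
```

```text
20.95 [515.   33.  122.8] [ 0.2  0.3 -1.5] 39.39585219380877
zt -10.7 med z -10.045083168247402
held centre in tool [ 0.36 -2.11] rms 4.47 243
tool-frame slot 33.6 world slot mod 90 63.89730527539477 yaw 7.48
000000244444444401000000000000
000000134443344442000000000000
000000244444444440000000000000
000000444444444430000000000000
```

Request:
jog_arm:
  increments:
    - [0.1, -0.1, 2, 0, 0, 0, 3.5]
    - [0.1, -0.1, 3, 0, 0, 0, 3.5]
    - [0.1, -0.1, 3.8, 0, 0, 0, 3.5]
    - [0.1, -0.1, 4.2, 0, 0, 0, 3.5]
    - [0.1, -0.1, 4.6, 0, 0, 0, 3.5]
    - [0.1, -0.1, 4.9, 0, 0, 0, 3.5]
    - [0.1, -0.1, 5.2, 0, 0, 0, 3.5]

```text
clock: 21.7
tcp_pos: [516.5, 35.2, 71.4]
tool_rot: [0.0, 0.998, 0.066, 0.0]
contact_force: [-1.3, -3.3, 0.5]
opening: 39.1
```

Request:
jog_arm:
  increments:
    - [0, 0.1, 0.2, 0, 0, 0, 3.5]
    - [0, 0.1, 0.35, 0, 0, 0, 3.5]
    - [0, 0.1, 0.4, 0, 0, 0, 3.5]
    - [0, 0.1, 0.4, 0, 0, 0, 3.5]

```text
clock: 22.1
tcp_pos: [516.6, 34.4, 67.5]
tool_rot: [-0.0, 0.998, 0.066, 0.0]
contact_force: [-0.6, -0.2, -1.5]
opening: 39.2
```

Request:
jog_arm:
  increments:
    - [0, 0, 0, 0, 0, 0, 9.1]
    - [0, 0, 0, 0, 0, 0, 9.1]
    - [0, 0, 0, 0, 0, 0, 9.1]
    - [0, 0, 0, 0, 0, 0, 9.1]
    - [0, 0, 0, 0, 0, 0, 9.1]
    - [0, 0, 0, 0, 0, 0, 9.1]
    - [0, 0, -2, 0, 0, 0, 9.1]
    - [0, 0, -4.5, 0, 0, 0, 9.1]
    - [0, 3.5, -4.5, 0, 0, 0, 9.1]
    - [0, 7.6, -4.5, 0, 0, 0, 9.1]
    - [0, 7.6, -4.5, 0, 0, 0, 9.1]
    - [0, 7.6, -4.5, 0, 0, 0, 9.1]

```text
clock: 23.3
tcp_pos: [526.5, -41.7, 112.4]
tool_rot: [-0.0, 0.998, 0.065, -0.0]
contact_force: [0.7, 0.3, 0.3]
opening: 91.0
```

```bash
python3 -c "
from snap import *
w=snap('w16',(160,20,360,170),4)
W=cloud(w)
r=np.hypot(W[...,0]-515.75,W[...,1]-35)
for a,b in ((15.5,18),(22.5,27)):
  m=(r>a)&(r<b); th=np.degrees(np.arctan2(W[...,1]-35,W[...,0]-515.75))
  print(a,[np.median(W[...,2][m&(th>=t)&(th<t+60)]).round(1) for t in range(-180,180,60)])
"; python3 ring.py w16 515.7 35 20 14 64
```

```text
23.3 [526.5 -41.7 112.4] [0.7 0.3 0.3] 91.00690309269409
15.5 [np.float64(77.6), np.float64(77.6), np.float64(77.3), np.float64(77.4), np.float64(77.4), np.float64(77.5)]
22.5 [np.float64(63.6), np.float64(63.7), np.float64(63.5), np.float64(63.5), np.float64(63.5), np.float64(63.7)]
w16 centre [517.31  35.72  78.  ] axes px [63.1 65.7] exp dia px 64.31045 z med 77.6
slot angle mod 90: 63.97860495513076 strength 0.7532140506229431 frac 0.3909722222222222
000000000000000024444444444410
000000000000000024444444444420
000000000000001343444444444100
000000000000000244444434443000
```

View pics/w16.png

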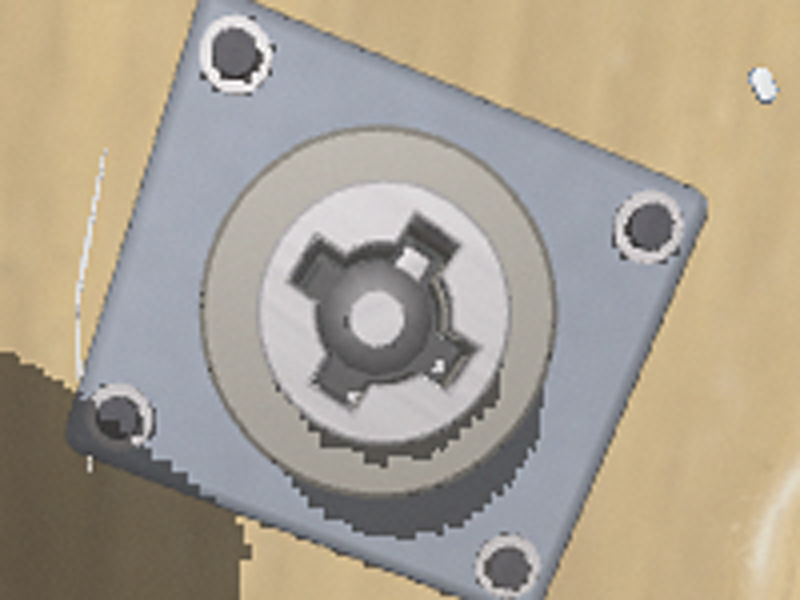

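The collar is home and flat (77.5 all round), the key shows in its slot, and the arm is clear. Handing in.

```bash
python3 -c "
from bench import bot
print(bot.close_job())"
```

```text
the job is handed in; nothing more can be done
None
```

The flange, wheel and steel collar are on the spindle in that order. Each ring was turned so that a slot sits over the key, which I measured at about 64°. The job was handed in at about 23 s of the 67 s allowed, with the arm clear of the stack.

| Part | Top height measured all round (mm) | Expected if fully home (mm) |
|---|---|---|
| Flange rim | 43.6 | 44 |
| Flange boss | 47.3–47.6 | 48 |
| Wheel | 63.6 | 64 |
| Collar | 77.3–77.6 | 78 |

- **Heights:** every reading is about 0.5 mm low. The same offset showed while the parts lay on the bench, so I take it as camera bias rather than a poor fit. All three parts read level.
- **Forces:** the largest wrist force reading I saw was about 8 N, and no ring caught on the key.
- **Other things on the bench:** I did not reach for any of them or for the pink look-alike ring. I did not take a final picture of the whole bench to confirm they are still in place.
- **Failed or disagreeing checks:** the detection networks found nothing in the close-up of the spindle, so I used depth and shape fits instead. The fits of the wheel and collar in the gripper were poor, so I relied mainly on where each part lay before it was picked up. The collar came to rest about 1.5 mm off the spindle axis, which is within the play of its bore.

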